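# Scrape weighed chocolate off a leaning, sprung kitchen scale

## Robot

A 7-joint arm with a two-finger parallel gripper is mounted at the origin on the work surface. World frame = base frame: x ahead of the robot, y to its left, z up, the work surface at z = 0. Lengths are in m, angles in rad, forces in N, time in s.
With the tool pointing down it reaches from about 0.425 to 0.925 m from the base axis. Payload 6.8 kg.
Tool frame: the origin (TCP) lies on the centre line of the jaws, within the pads' length; the fingertips stand 14 mm ahead of it and the grasp point (between the pads) lies 5 mm behind it (bot.finger_overhang is the distance from the TCP to the fingertips, in m); z points along the fingers, y is the line along which they close (so a half turn about z gives the same grasp; the last joint's range is limited). The gripper opens to 85 mm and grips with 20 to 120 N. Pads are 22 mm wide; open, the fingers measure 114 mm over their backs; the gripper's body (76 mm by 85 mm) begins 54 mm behind the grasp point. The pads swing forward as they close: fully open they stand 13 mm farther back than shut.
Start: joints at [1.135, 0.477, 0.022, 1.555, -0.011, 1.109, -0.083], TCP at [0.217, -0.639, 0.245] pointing down, gripper open.
Joint ranges: [-2.96, 2.96], [-0.34, 2.1], [-1.41, 1.46], [0.24, 2.44], [-1.37, 4.51], [0.17, 1.92], [-2.96, 2.96]. Speed limits (rad/s): [2.39, 2.39, 3.14, 3.14, 3.14, 3.14, 3.14].

## Interface

Orientations are given as a unit quaternion [w, x, y, z].
In Python, from station import bot gives the robot as it stands.
- The arm moves only by the shell command python3 -m inch 'ROWS' [OPENING] [FORCE]. ROWS is JSON, a list of rows, each a list of 4 numbers: the shift along the tool's x, y, z in m, then the turn about the tool's z in degrees. A call has 1 to 12 rows; each row shifts and turns the commanded pose from where the row before left it, along the tool's axes as they then stand; what a row does not reach is not made up. A row lasts 1/10 s, in which the tool goes at most 50 mm and 8.59 degrees, less where a joint would pass 70% of its speed; a pose out of reach is approached as far as the arm can. A call is refused whole if a number of a shift passes 0.05 or a number of a turn 8.59, either way. A call with a gripper value outside its range is refused whole. OPENING is the finger opening in m, from 0 to 0.0854, set as the call begins (- or left out, the last holds). The fingers move at their own pace and stop on an object; FORCE is the grip in N (left out, the last holds). Time passes only in rows, so rows that do not move let the fingers close. It gives the time, the measured TCP pose, the force, the opening and the grip force at its end, in the units of the state.
- bot.get_obs(): the state, without advancing time (a new reading comes with each control period).
- bot.read_camera(name): name is "scene" or "top"; returns a dict with "color" (420x560x3 uint8, red, green, blue), "mtx" (3x3 intrinsics, pixels), "world_from_camera" (4x4, takes a point from camera to world coordinates). Camera axes: x right, y up, looking along -z (the intrinsics and any distortion apply to the point x, -y, -z); pixel columns grow to the right and rows downward; lengths in m; the calibration is good to about 2 mm. A picture is of the moment at which its call begins. There is no depth.
- bot.hand_in(): hands the job in; it is judged then, once.
The state is a dict: "t": time; "q": joint angles; "joint_vel": joint speeds; "joint_torque": joint torques, N m; "eef_pos": TCP position; "tool_rot": TCP orientation; "contact_force": force on the tool from outside, world axes, zero at the start; "torque": the same for the moment, N m; "gripper_width": opening from 0.0 (shut) to 1.0 (fully open); "grasp_force": force on a finger pad.
Only numpy, scipy, OpenCV 4.12 (cv2) and the standard library are available. Lean on these libraries where they do the work, as an engineer would, in place of code of your own. Each camera call takes 0.05 s, during which the arm holds its last target. There are 200 camera calls.

## Task

Using the wooden scraper block, sweep the three slabs of chocolate off the plate of the kitchen scale into the wooden tray at its end: set the scraper's foot down on the plate behind the slabs, at the end away from the tray, and draw it along so that it bears lightly on the plate all the way, until the last slab has dropped into the tray. The plate leans by an unknown amount and is delicate: never press on it with more than 15 N, and touch neither slabs nor scale with the gripper. Then stand the scraper upright on its cork mat again, let go, and leave the fondue things around undisturbed.

Things in the scene. Friction and masses are not known exactly. Their poses are not given: they have to be found in the camera images.
- scale: Flat kitchen scale, fixed: grey base 170 x 186 mm with a sprung steel plate on it, 180 mm wide (scale's x) and 200 mm long (its y, from -100 to +100 mm). Origin at the centre of the base's underside, z up, tray at the -y end. The plate yields about 1 mm per 6 N (after the first 1.5 N) and comes back; over 15 N spoils it, 2 to 8 N is right. This pose is the base's, not the plate's.
- plate_edge (a point): Middle of the plate's upper edge at the tray end, 46 mm above the scale's origin at its y = -100 mm; axes as the scale's. From here the plate slopes down evenly to its other end, which lies 0 to 12 mm lower: how much differs each time, is not reported and must be felt.
- tray: Low open cherry wood tray, fixed, 220 mm along x, 140 mm along y, walls 22 mm high and 6 mm thick, butted under the -y end of the scale's plate. Origin at the centre of its underside, axes parallel to the scale's.
- bark0: One of three like slabs of nutty dark chocolate, 60 (x) x 40 (y) mm and 7 to 9 mm thick, 18 g, loose on the scale's plate. Uneven underneath, where nuts stick out by 1 to 4 mm, so it lies a little askew and its height does not tell the plate's. Origin at the middle of its 5 mm body, z up.
- bark1: One of three like slabs of nutty dark chocolate, 60 (x) x 40 (y) mm and 7 to 9 mm thick, 18 g, loose on the scale's plate. Uneven underneath, where nuts stick out by 1 to 4 mm, so it lies a little askew and its height does not tell the plate's. Origin at the middle of its 5 mm body, z up.
- bark2: One of three like slabs of nutty dark chocolate, 60 (x) x 40 (y) mm and 7 to 9 mm thick, 18 g, loose on the scale's plate. Uneven underneath, where nuts stick out by 1 to 4 mm, so it lies a little askew and its height does not tell the plate's. Origin at the middle of its 5 mm body, z up.
- scraper: Cherry wood scraper block, about 200 g, standing on its foot: foot 160 mm long (x), 28 mm thick (y), 40 mm high; on it a grip ridge 100 mm long (x), 24 mm thick (y), up to 85 mm above the underside. Origin at the centre of the foot's underside, z up. Same shape either way round.
- mat: Cork mat, fixed, 200 (x) x 110 (y) x 5 mm, on which the scraper stands. Origin at the centre of its underside.
- caquelon: Bystander: brown stoneware fondue pot, 200 mm across and 85 mm high with a side handle along its +x, on a burner of 79 mm height. Origin at the centre of the pot's underside.
- bowls: Bystander: nest of three white ceramic bowls, 170 mm across, 70 mm high. Origin at the centre of the underside.
- lid: Bystander: stainless steel lid lying flat, 200 mm across, 45 mm high with its knob. Origin at the centre of the underside.
- forkstand: Bystander: round cherry wood fork stand with six forks, 100 mm across, 225 mm high. Origin at the centre of the underside.
There are look-alikes about, which are no part of the job. What is shaped like the scraper but grey or white is not meant.

How it is judged:
On the way, in this order (a step that is already met when the one before it is completed fails the run):
1. the scraper bears on the plate (over 1 N) at the end away from the tray, 45 to 115 mm from the scale's middle (contact force between scraper and scale above 1 N and y of scraper in the frame of scale between 0.045 and 0.115 m), for 0.15 s.
2. the scraper, drawn along, bears on the plate (over 1 N) in its middle, within 30 mm (contact force between scraper and scale above 1 N and y of scraper in the frame of scale between -0.03 and 0.03 m), for 0.1 s.
3. the scraper still bears on the plate (over 1 N) at the tray end, 55 mm or more from the middle, with all three slabs dropped into the tray (contact force between scraper and scale above 1 N and y of scraper in the frame of scale below -0.055 m and x of bark0 in the frame of tray between -0.105 and 0.105 m and y of bark0 in the frame of tray between -0.068 and 0.068 m and z of each of bark0, bark1, bark2 in the frame of tray below 0.04 m and x of bark1 in the frame of tray between -0.105 and 0.105 m and y of bark1 in the frame of tray between -0.068 and 0.068 m and x of bark2 in the frame of tray between -0.105 and 0.105 m and y of bark2 in the frame of tray between -0.068 and 0.068 m), for 0.1 s.
At the end, for the whole second after the job is handed in: All three slabs lie at rest inside the tray (centres within its walls, below 40 mm), and the scraper stands at rest and released, upright within 0.1 rad, on the cork mat, its centre within 50 mm (along the mat) and 45 mm (across) of the mat's middle (x of bark0 in the frame of tray between -0.105 and 0.105 m and y of bark0 in the frame of tray between -0.068 and 0.068 m and z of each of bark0, bark1, bark2 in the frame of tray below 0.04 m and x of bark1 in the frame of tray between -0.105 and 0.105 m and y of bark1 in the frame of tray between -0.068 and 0.068 m and x of bark2 in the frame of tray between -0.105 and 0.105 m and y of bark2 in the frame of tray between -0.068 and 0.068 m and linear speed of each of bark0, bark1, bark2, scraper below 0.02 m/s and x of scraper in the frame of mat between -0.05 and 0.05 m and y of scraper in the frame of mat between -0.045 and 0.045 m and z of scraper in the frame of mat below 0.012 m and angle between scraper's own z axis and vertical below 0.1 rad); the robot touches nothing.
It fails at once if the scraper presses on the scale with more than 15 N (contact force between scraper and scale above 15 N).
It fails at once if the gripper or arm touches a slab or the scale (contact force between any of the fingers, the arm and bark0 above 0.3 N or contact force between any of the fingers, the arm and bark1 above 0.3 N or contact force between any of the fingers, the arm and bark2 above 0.3 N or contact force between any of the fingers, the arm and scale above 0.3 N).
It fails at once if a bystander is moved by more than 20 mm (distance of any of caquelon, bowls, lid, forkstand from where it was at the start of the episode above 0.02 m).
It also fails if it takes over 56 s, if anything falls off the work surface, if the arm or the gripper's body presses on something with over 40 N, if the wrist force passes 120 N, or if a joint passes its speed limit or range.

## Working session

There is one attempt and no reset: what is moved stays moved. The work goes in short steps, Python scripts to look and compute and a shell command to move; the robot and the scene stay as the last step left them, time stands still between calls to the robot, and variables do not carry over. Pictures are saved under pics/ and viewed, at most 10 in all, crops included, and the job is handed in when it is done.

```bash
mkdir -p pics; cat > h.py <<'E'
from station import bot
import numpy as np, cv2
def snap(n,f):
    c=bot.read_camera(n); cv2.imwrite(f,c["color"][:,:,::-1]); np.savez(f+'.npz',m=c["mtx"],T=c["world_from_camera"]); return c
def px2w(f,pts,z):
    d=np.load(f+'.npz'); m,T=d['m'],d['T']; out=[]
    for u,v in pts:
        r=np.linalg.inv(m)@[u,v,1]; r=T[:3,:3]@[r[0],-r[1],-r[2]]; o=T[:3,3]; out.append(o+r*(z-o[2])/r[2])
    return np.array(out)
E
python3 - <<'E'
from h import *
for n in("top","scene"):
    c=snap(n,f'pics/{n}0.png'); print(c["mtx"],c["world_from_camera"])
o=bot.get_obs(); print(o)
E
```

```text
[[440.9349088    0.         281.88586201]
 [  0.         440.9349088  206.54158908]
 [  0.           0.           1.        ]] [[ 0.02912159  0.99613455 -0.08287269  0.43015528]
 [-0.99956071  0.02947761  0.00307537  0.03094217]
 [ 0.00550637  0.08274672  0.9965554   1.16088674]
 [ 0.          0.          0.          1.        ]]
[[528.89119908   0.         280.35956457]
 [  0.         528.89119908 207.94478436]
 [  0.           0.           1.        ]] [[-0.57930319 -0.50177607  0.64236172  1.60602753]
 [ 0.81508671 -0.35037736  0.46137767  0.79116922]
 [-0.00643927  0.79085806  0.61196573  1.08884991]
 [ 0.          0.          0.          1.        ]]
{'t': 0.1, 'q': array([ 1.13488599,  0.4777307 ,  0.02232546,  1.55634794, -0.01147082,
        1.10931623, -0.0831248 ]), 'joint_vel': array([-5.18278727e-04, -9.33227770e-05,  4.87028066e-04, -4.23151693e-03,
        2.47482231e-04,  6.42126579e-04, -2.74768211e-04]), 'joint_torque': array([ 5.58765430e-03, -5.97755921e+01,  1.61444351e+00, -2.81948680e+01,
        1.28547373e-02,  5.06603887e-03,  2.89676102e-06]), 'eef_pos': array([ 0.21715741, -0.63857057,  0.24441567]), 'tool_rot': array([-8.11484028e-04,  9.86595324e-01,  1.63183841e-01, -2.05425791e-04]), 'contact_force': array([-0.35409435,  0.29123492,  0.30660971]), 'torque': array([-0.00493546, -0.01372948,  0.03499101]), 'grasp_force': 0.0, 'gripper_width': 1.0025635163106834}
```

View pics/top0.png

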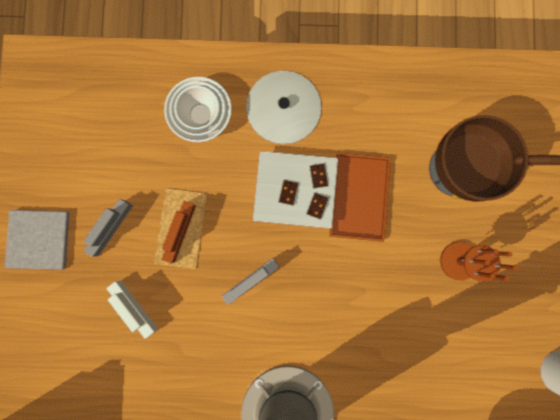

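View pics/scene0.png

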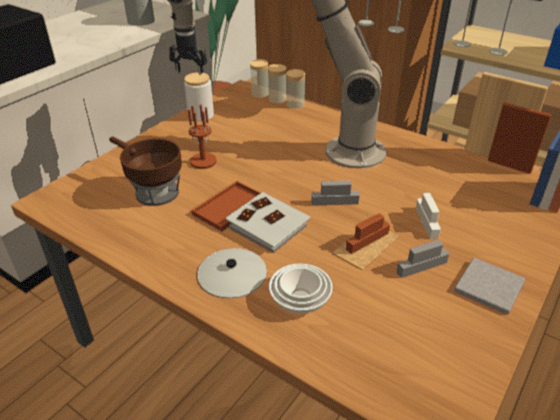

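```bash
python3 - <<'E'
import cv2
i=cv2.imread('pics/top0.png')[145:275,150:395]
cv2.imwrite('pics/c1.png',cv2.resize(i,None,fx=3.2,fy=3.2,interpolation=cv2.INTER_CUBIC))
E
```

```text
(no output)
```

View pics/c1.png

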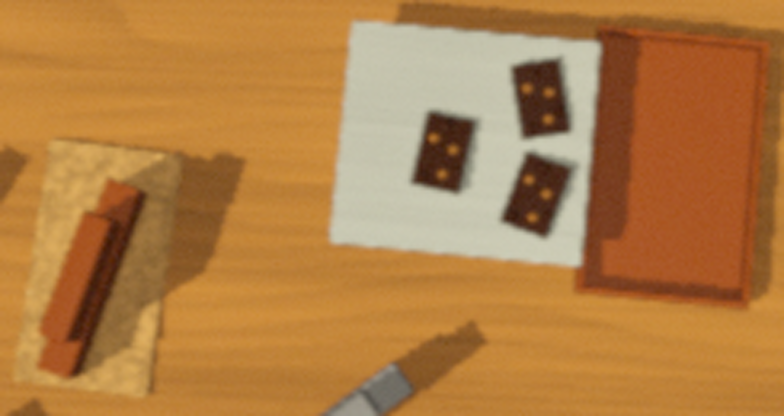

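```bash
python3 - <<'E'
from h import *
P=lambda pts,z: px2w('pics/top0.png',[(150+(a+.5)/3.2-.5,145+(b+.5)/3.2-.5) for a,b in pts],z)
def line(n,a,b): d=b-a; print(n,'mid',(a+b)/2,'len',np.linalg.norm(d[:2]),'ang',np.degrees(np.arctan2(d[1],d[0])))
e=P([(600,42),(582,267)],.046); f=P([(352,22),(331,243)],.040); print(e,f)
line('edge',e[1],e[0]);line('far',f[1],f[0]);line('side+',e[0],f[0]);line('side-',e[1],f[1])
m=P([(50,140),(182,153),(150,396),(15,378)],.005);print('mat',m.mean(0));line('m1',m[3],m[0]);line('m2',m[2],m[1])
r=P([(88,212),(115,220),(67,340),(40,330)],.09);print('ridge',r.mean(0));line('r1',r[3],r[0]);line('r2',r[2],r[1])
ft=P([(110,180),(145,192),(78,377),(40,370)],.045);print('foot',ft.mean(0));line('f1',ft[3],ft[0]);line('f2',ft[2],ft[1])
b=P([(444,152),(541,98),(539,195)],.052);print('barks',b)
t=P([(600,30),(767,42),(748,306),(576,290)],.022);print('tray',t.mean(0))
from scipy.spatial.transform import Rotation as R
q=bot.get_obs()['tool_rot'];print(R.from_quat(np.r_[q[1:],q[0]]).as_matrix())
E
```

```text
[[ 0.65238306 -0.11041791  0.046     ]
 [ 0.47192215 -0.09956677  0.046     ]] [[0.6638527  0.08888319 0.04      ]
 [0.48535597 0.09963218 0.04      ]]
edge mid [ 0.56215261 -0.10499234  0.046     ] len 0.18078685980218312 ang -3.441058735465072
far mid [0.57460434 0.09425769 0.04      ] len 0.1788200846332828 ang -3.4461626719159377
side+ mid [ 0.65811788 -0.01076736  0.043     ] len 0.1996308641827199 ang 86.70630089465794
side- mid [4.78639062e-01 3.27029292e-05 4.30000000e-02] len 0.19965142312239237 ang 86.14185836408069
mat [0.46278681 0.29040551 0.005     ]
m1 mid [0.46750257 0.34519804 0.005     ] len 0.19612450068043868 ang -5.398714285663672
m2 mid [0.45807105 0.23561297 0.005     ] len 0.1998098496883384 ang -4.983497745925193
ridge [0.45280443 0.28744096 0.09      ]
r1 mid [0.45590276 0.29781241 0.09      ] len 0.09569371129434368 ang -19.41305456400182
r2 mid [0.4497061 0.2770695 0.09     ] len 0.09706179988201791 ang -19.166328308188692
foot [0.45102373 0.28558133 0.045     ]
f1 mid [0.45435252 0.30012884 0.045     ] len 0.15855326451109322 ang -17.51491236794756
f2 mid [0.44769495 0.27103381 0.045     ] len 0.15404477468863215 ang -17.317181115754224
barks [[ 0.55937086  0.01209036  0.052     ]
 [ 0.60476663 -0.0636637   0.052     ]
 [ 0.52747445 -0.06380139  0.052     ]]
tray [ 0.55697668 -0.17454322  0.022     ]
[[ 9.46741983e-01  3.21992496e-01 -6.70186412e-04]
 [ 3.21993163e-01 -9.46740751e-01  1.53416836e-03]
 [-1.40502088e-04 -1.66825703e-03 -9.99998599e-01]]
```

```bash
cat >> h.py <<'E'
def go(x=None,y=None,z=None,yaw=None):
    "prints tool-frame shift to target from the measured pose (tool down), and turn"
    from scipy.spatial.transform import Rotation as R
    o=bot.get_obs(); q=o['tool_rot']; M=R.from_quat(np.r_[q[1:],q[0]]).as_matrix(); p=o['eef_pos']
    a=np.degrees(np.arctan2(M[1,0],M[0,0]))
    d=np.array([t-c if t is not None else 0 for t,c in zip((x,y,z),p)])
    print('pos',p.round(4),'yaw',round(a,2),'shift',(M.T@d).round(4),'|d|',np.linalg.norm(d).round(3),'turn',None if yaw is None else round(a-yaw,2),'F',o['contact_force'].round(2),'t',o['t'],'tilt',M[:2,2].round(4))
E
python3 -m inch '[[0,0,-0.04,7.5],[0,0,-0.04,7.5],[0,0,-0.04,7.5],[0,0,-0.03,7.5],[0,0,0,7.5]]' && python3 -c "
from h import *
go(0.48,0,.39,-18.5)"
```

```text
t: 0.6
eef_pos: [0.2178, -0.6406, 0.4007]
tool_rot: [0.003, 0.986, -0.165, 0.002]
contact_force: [0.3, -0.4, -0.3]
gripper_width: 1.001
grasp_force: 0.0
pos [ 0.2178 -0.6406  0.4007] yaw -19.03 shift [ 0.0389 -0.6912  0.0067] |d| 0.692 turn -0.53 F [ 0.32 -0.42 -0.26] t 0.6 tilt [ 0.0034 -0.0075]
```

```bash
python3 -m inch '[[0.003,-0.046,0,0],[0.003,-0.046,0,0],[0.003,-0.046,0,0],[0.003,-0.046,0,0],[0.003,-0.046,0,0],[0.003,-0.046,0,0],[0.003,-0.046,0,0],[0.003,-0.046,0,0],[0.003,-0.046,0,0],[0.003,-0.046,0,0],[0.003,-0.046,0,0],[0.003,-0.046,0,0]]' >/dev/null; python3 -m inch '[[0.003,-0.046,0,0],[0.003,-0.046,0,0],[0,-0.045,0,0],[0,0,0,0]]' && python3 -c "
from h import *
go(0.4525,0.2865,.22,-18.5)"
```

```text
t: 2.2
eef_pos: [0.4789, 0.0068, 0.3951]
tool_rot: [-0.001, 0.988, -0.158, -0.0]
contact_force: [-0.9, -0.0, 0.1]
gripper_width: 0.999
grasp_force: 0.0
pos [0.4789 0.0068 0.3951] yaw -18.13 shift [-0.112  -0.2571  0.1759] |d| 0.331 turn 0.37 F [-0.88 -0.01  0.15] t 2.2 tilt [0.0001 0.0028]
```

```bash
python3 -m inch '[[-0.014,-0.032,0.022,0.4],[-0.014,-0.032,0.022,0],[-0.014,-0.032,0.022,0],[-0.014,-0.032,0.022,0],[-0.014,-0.032,0.022,0],[-0.014,-0.032,0.022,0],[-0.014,-0.032,0.022,0],[-0.014,-0.033,0.022,0],[0,0,0,0],[0,0,0,0]]' && python3 -c "
from h import *
go(0.4525,0.2865,.068,-18.5)
snap('scene','pics/s1.png')
i=cv2.imread('pics/s1.png')[130:310,240:480]
cv2.imwrite('pics/c2.png',cv2.resize(i,None,fx=3.2,fy=3.2,interpolation=2))"
```

```text
t: 3.2
eef_pos: [0.4558, 0.2794, 0.2185]
tool_rot: [0.001, 0.986, -0.165, -0.001]
contact_force: [0.5, -0.6, -0.5]
gripper_width: 1.001
grasp_force: 0.0
pos [0.4558 0.2794 0.2185] yaw -19.02 shift [-0.0052 -0.0059  0.1505] |d| 0.151 turn -0.52 F [ 0.5  -0.59 -0.47] t 3.2 tilt [-0.0018 -0.0011]
```

View pics/c2.png

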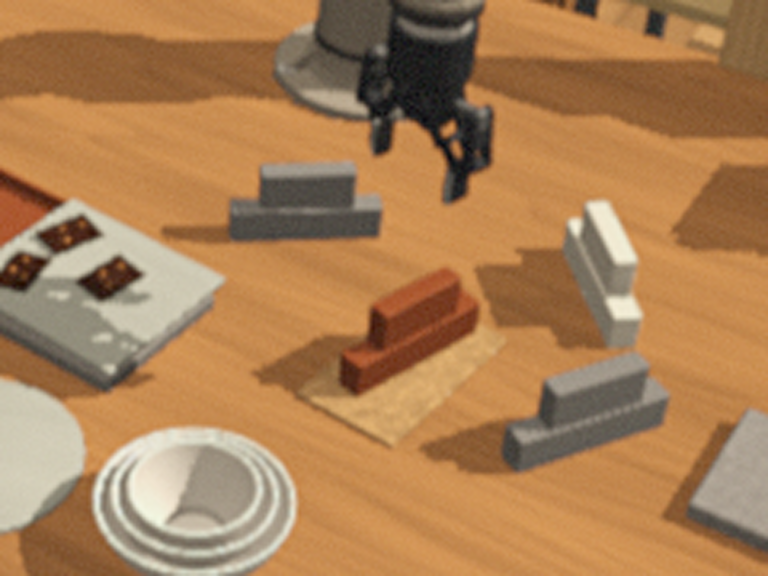

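The gripper hangs over the cherry scraper (crop ≈ 415,320), with its jaws across the ridge and the path clear.

```bash
python3 -m inch '[[-0.005,-0.006,0.03,0],[0,0,0.035,0],[0,0,0.035,0],[0,0,0.025,0],[0,0,0.015,0],[0,0,0,0],[0,0,0,0],[0,0,0,0]]' && python3 -c "
from h import *
go(0.4525,0.2865,.068,-18.5)"
```

```text
t: 4.05
eef_pos: [0.4548, 0.2867, 0.0808]
tool_rot: [-0.001, 0.986, -0.167, 0.001]
contact_force: [-0.2, -0.4, 0.3]
gripper_width: 1.001
grasp_force: 0.0
pos [0.4548 0.2867 0.0808] yaw -19.19 shift [-0.0021  0.001   0.0128] |d| 0.013 turn -0.69 F [-0.16 -0.37  0.29] t 4.05 tilt [0.0024 0.0011]
```

```bash
python3 -m inch '[[-0.001,0,0.006,-0.5],[0,0,0.006,0],[0,0,0,0],[0,0,0,0]]' && python3 -m inch '[[0,0,0,0],[0,0,0,0],[0,0,0,0],[0,0,0,0],[0,0,0,0],[0,0,0,0],[0,0,0,0],[0,0,0,0]]' 0 60 && python3 -c "
from h import *
go(0.4525,0.2865,.068,-18.5)"
```

```text
t: 4.45
eef_pos: [0.4525, 0.2871, 0.0671]
tool_rot: [0.0, 0.987, -0.162, -0.0]
contact_force: [0.6, -0.2, -0.2]
gripper_width: 0.995
grasp_force: 0.0
t: 5.25
eef_pos: [0.4527, 0.2873, 0.0674]
tool_rot: [-0.0, 0.987, -0.162, 0.0]
contact_force: [-0.4, 0.7, 1.4]
gripper_width: 0.273
grasp_force: 62.5
pos [0.4527 0.2873 0.0674] yaw -18.62 shift [ 0.      0.0008 -0.0006] |d| 0.001 turn -0.12 F [-0.42  0.68  1.38] t 5.25 tilt [0.0002 0.0002]
```

```bash
python3 -m inch '[[0,0,0,0],[0,0,-0.01,0],[0,0,-0.03,0],[0,0,-0.03,0],[0,0,-0.03,-5],[0,0,0,-5],[0,0,0,-5],[0,0,0,0],[0,0,0,0]]' 0 100 && python3 -c "
from h import *
go(0.573,0.075,.145,-3.5)"
```

```text
t: 6.15
eef_pos: [0.4524, 0.2867, 0.1673]
tool_rot: [0.0, 0.999, -0.033, -0.0]
contact_force: [0.3, -0.1, -2.4]
gripper_width: 0.268
grasp_force: 98.3
pos [0.4524 0.2867 0.1673] yaw -3.77 shift [0.1343 0.2033 0.0223] |d| 0.245 turn -0.27 F [ 0.35 -0.09 -2.39] t 6.15 tilt [-0.0006 -0.0005]
```

```bash
python3 -m inch '[[0.022,0.033,0,-0.3],[0.022,0.034,0,0],[0.022,0.034,0,0],[0.022,0.034,0,0],[0.023,0.034,0,0],[0.023,0.034,0.01,0],[0,0,0.01,0],[0,0,0,0],[0,0,0,0],[0,0,0,0]]' && python3 -c "
from h import *
go(0.573,0.075,.115,-3.5)
for k in range(3):
  c=snap('top','pics/t1.png'); print(bot.get_obs()['contact_force'].round(2), bot.get_obs()['eef_pos'].round(4))
i=cv2.imread('pics/t1.png')[130:260,240:400]
cv2.imwrite('pics/c3.png',cv2.resize(i,None,fx=4.5,fy=4.5,interpolation=2))"
```

```text
t: 7.15
eef_pos: [0.5741, 0.0783, 0.1478]
tool_rot: [-0.0, 1.0, -0.028, 0.0]
contact_force: [-0.2, 0.2, -1.8]
gripper_width: 0.27
grasp_force: 98.8
pos [0.5741 0.0783 0.1478] yaw -3.21 shift [-0.001   0.0034  0.0328] |d| 0.033 turn 0.29 F [-0.24  0.19 -1.85] t 7.15 tilt [0.0003 0.0007]
[ 0.4  -0.43 -1.73] [0.5743 0.0782 0.1479]
[ 0.   -0.82 -2.88] [0.5744 0.078  0.1479]
[-0.47 -0.45 -1.75] [0.5744 0.0776 0.1479]
```

View pics/c3.png

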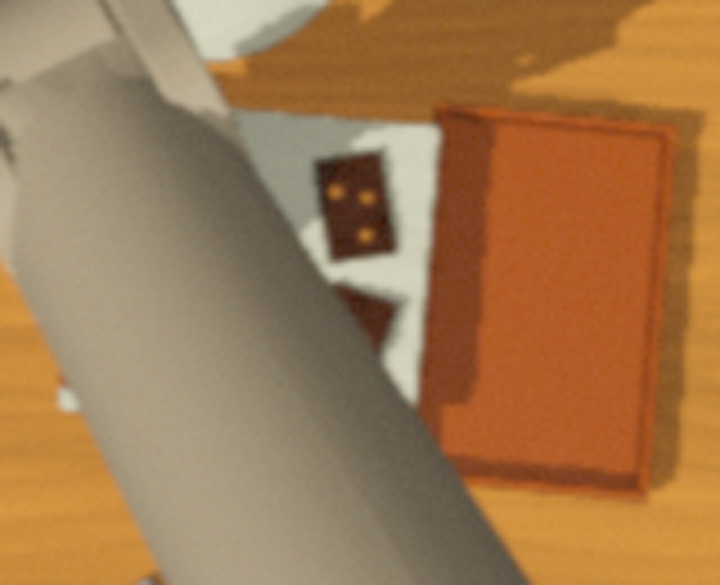

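The arm hides the scraper, but the two front slabs (≈355,205 and 370,315) have not moved and nothing has been touched. Next I lower the scraper in small steps and feel for the plate.

```bash
python3 -m inch '[[-0.001,0.002,0.01,0.2],[0,0,0.012,0],[0,0,0.01,0],[0,0,0.004,0],[0,0,0,0],[0,0,0,0],[0,0,0,0]]'; for i in 1; do python3 -m inch '[[0,0,0.001,0],[0,0,0,0],[0,0,0,0]]'; done; python3 -m inch '[[0,0,0.001,0],[0,0,0,0],[0,0,0,0]]'; python3 -c "
from h import *
go()"
```

```text
t: 8.0
eef_pos: [0.5738, 0.0748, 0.1117]
tool_rot: [-0.0, 1.0, -0.031, 0.0]
contact_force: [0.4, 0.1, -1.6]
gripper_width: 0.264
grasp_force: 98.8
t: 8.3
eef_pos: [0.5735, 0.0746, 0.1105]
tool_rot: [0.0, 1.0, -0.031, 0.0]
contact_force: [0.7, 0.2, -2.0]
gripper_width: 0.267
grasp_force: 98.8
t: 8.6
eef_pos: [0.5733, 0.0747, 0.1093]
tool_rot: [0.0, 1.0, -0.031, -0.0]
contact_force: [0.0, -0.4, -3.0]
gripper_width: 0.27
grasp_force: 98.8
pos [0.5733 0.0747 0.1093] yaw -3.52 shift [0. 0. 0.] |d| 0.0 turn None F [ 0.05 -0.41 -3.03] t 8.6 tilt [-0. -0.]
```

```bash
cat > ck.py <<'E'
from station import bot
import sys
o=bot.get_obs(); f=o['contact_force']; print(o['eef_pos'].round(4),f.round(2))
sys.exit(0 if f[2]<-0.4 else 1)
E
python3 -m inch '[[0,0,0.001,0],[0,0,0,0],[0,0,0,0]]' >/dev/null; python3 ck.py && python3 -m inch '[[0,0,0.001,0],[0,0,0,0],[0,0,0,0]]' >/dev/null && python3 ck.py && python3 -m inch '[[0,0,0.001,0],[0,0,0,0],[0,0,0,0]]' >/dev/null && python3 ck.py && python3 -m inch '[[0,0,0.001,0],[0,0,0,0],[0,0,0,0]]' >/dev/null && python3 ck.py && python3 -m inch '[[0,0,0.001,0],[0,0,0,0],[0,0,0,0]]' >/dev/null && python3 ck.py && python3 -m inch '[[0,0,0.001,0],[0,0,0,0],[0,0,0,0]]' >/dev/null && python3 ck.py
```

```text
[0.5733 0.0746 0.1082] [-0.16  0.54 -1.93]
[0.5734 0.0747 0.1073] [ 0.04 -0.07 -2.33]
[0.5733 0.0746 0.1063] [-0.37 -0.19 -2.6 ]
[0.5733 0.0747 0.1053] [-0.28 -0.12 -2.14]
[0.5734 0.0746 0.1043] [ 0.02  0.97 -3.83]
[0.5734 0.0746 0.1033] [-0.24 -0.38 -1.89]
```

```bash

python3 -m inch '[[0,0,0.001,0],[0,0,0,0],[0,0,0,0]]' >/dev/null; python3 ck.py && python3 -m inch '[[0,0,0.001,0],[0,0,0,0],[0,0,0,0]]' >/dev/null && python3 ck.py && python3 -m inch '[[0,0,0.001,0],[0,0,0,0],[0,0,0,0]]' >/dev/null && python3 ck.py && python3 -m inch '[[0,0,0.001,0],[0,0,0,0],[0,0,0,0]]' >/dev/null && python3 ck.py && python3 -m inch '[[0,0,0.001,0],[0,0,0,0],[0,0,0,0]]' >/dev/null && python3 ck.py && python3 -m inch '[[0,0,0.001,0],[0,0,0,0],[0,0,0,0]]' >/dev/null && python3 ck.py
```

```text
[0.5735 0.0747 0.1026] [-0.2   0.54  2.55]
```

```bash
cat > f.py <<'E'
from station import bot
import numpy as np
F=[];P=[]
for k in range(4):
    o=bot.get_obs(); F.append(o['contact_force']); P.append(o['eef_pos'])
    if k<3: bot.read_camera('top')
p=np.mean(P,0); d=p[:2]-[.568,-.005]; a=np.radians(-3.5)
print('t',round(o['t'],2),'scale xy',(d@[np.cos(a),np.sin(a)]*1e3).round(1),(d@[-np.sin(a),np.cos(a)]*1e3).round(1),'z',p[2].round(5),'F',np.mean(F,0).round(2),'net',(np.mean(F,0)[2]+2.2).round(2))
E
python3 f.py
python3 -m inch '[[0,0.004,-0.0001,0],[0,0.004,-0.0001,0],[0,0,0,0]]'>/dev/null; python3 f.py
```

```text
t 10.85 scale xy 0.6 79.9 z 0.10257 F [-1.15 -0.13  2.69] net 4.89
t 11.3 scale xy 1.0 71.6 z 0.10275 F [0.88 1.12 2.67] net 4.87
```

```bash
python3 -m inch '[[0,0.005,-0.00015,0],[0,0.005,-0.00015,0],[0,0,0,0]]'>/dev/null; python3 f.py
python3 -m inch '[[0,0.005,-0.00015,0],[0,0.005,-0.00015,0],[0,0,0,0]]'>/dev/null; python3 f.py
```

```text
t 11.75 scale xy 0.6 61.0 z 0.10288 F [0.62 0.49 3.96] net 6.16
t 12.2 scale xy 0.5 51.1 z 0.10313 F [0.42 0.82 4.58] net 6.78
```

```bash
python3 -m inch '[[0,0.005,-0.0003,0],[0,0.005,-0.0003,0],[0,0,0,0]]'>/dev/null; python3 f.py
python3 -m inch '[[0,0.005,-0.0002,0],[0,0.005,-0.0002,0],[0,0,0,0]]'>/dev/null; python3 f.py
```

```text
t 12.65 scale xy 0.4 40.8 z 0.10358 F [0.3  0.44 3.43] net 5.63
t 13.1 scale xy 0.4 30.9 z 0.10401 F [0.   0.64 3.  ] net 5.2
```

Slope 0.036–0.038 tracks well.

```bash
python3 -m inch '[[0,0.005,-0.0002,0],[0,0.005,-0.0002,0],[0,0,0,0]]'>/dev/null; python3 f.py
python3 -m inch '[[0,0.005,-0.0002,0],[0,0.005,-0.0002,0],[0,0,0,0]]'>/dev/null; python3 f.py
python3 -m inch '[[0,0.005,-0.0002,0],[0,0.005,-0.0002,0],[0,0,0,0]]'>/dev/null; python3 f.py
```

```text
t 13.55 scale xy 0.4 20.9 z 0.10443 F [-0.19 -0.01  2.92] net 5.12
t 14.0 scale xy 0.4 10.9 z 0.10483 F [-0.16  0.13  2.35] net 4.55
t 14.45 scale xy 0.4 0.9 z 0.10524 F [-0.18 -0.34  1.86] net 4.06
```

```bash
python3 -m inch '[[0,0.005,-0.00015,0],[0,0.005,-0.00015,0],[0,0,0,0]]'>/dev/null; python3 f.py
python3 -m inch '[[0,0.005,-0.0002,0],[0,0.005,-0.0002,0],[0,0,0,0]]'>/dev/null; python3 f.py
python3 -m inch '[[0,0.005,-0.00015,0],[0,0.005,-0.00015,0],[0,0,0,0]]'>/dev/null; python3 f.py
```

```text
t 14.9 scale xy 0.5 -9.0 z 0.10558 F [ 0.09 -0.4   1.6 ] net 3.8
t 15.35 scale xy 0.4 -19.1 z 0.10596 F [ 0.13 -0.61  1.15] net 3.35
t 15.8 scale xy 0.5 -29.0 z 0.10629 F [-0.41 -0.64  1.23] net 3.43
```

```bash
python3 -m inch '[[0,0.005,-0.0001,0],[0,0.005,-0.0001,0],[0,0,0,0]]'>/dev/null; python3 f.py
python3 -m inch '[[0,0.005,-0.00015,0],[0,0.005,-0.00015,0],[0,0,0,0]]'>/dev/null; python3 f.py
python3 -m inch '[[0,0.005,-0.00015,0],[0,0.005,-0.00015,0],[0,0,0,0]]'>/dev/null; python3 f.py
```

```text
t 16.25 scale xy 0.5 -38.9 z 0.10655 F [-0.1  -0.24  1.86] net 4.06
t 16.7 scale xy 0.5 -49.0 z 0.10682 F [-0.05 -0.15  2.2 ] net 4.4
t 17.15 scale xy 0.5 -59.0 z 0.10712 F [-0.   -0.32  2.33] net 4.53
```

```bash
python3 -m inch '[[0,0.005,-0.00015,0],[0,0.005,-0.00015,0],[0,0,0,0]]'>/dev/null; python3 f.py
python3 -m inch '[[0,0.005,-0.00015,0],[0,0.005,-0.00015,0],[0,0,0,0]]'>/dev/null; python3 f.py
python3 -m inch '[[0,0.005,-0.0001,0],[0,0.003,-0.0001,0],[0,0,0,0]]'>/dev/null; python3 f.py
python3 -c "
from h import *
snap('top','pics/t2.png');snap('scene','pics/s2.png')
a=cv2.imread('pics/t2.png')[130:260,260:400];b=cv2.imread('pics/s2.png')[165:295,180:330]
r=lambda i:cv2.resize(i,(390,360),interpolation=2)
cv2.imwrite('pics/c4.png',np.hstack([r(a),r(b)]))"
```

```text
t 17.6 scale xy 0.5 -69.0 z 0.10742 F [ 0.58 -0.64  2.6 ] net 4.8
t 18.05 scale xy 0.5 -79.0 z 0.10772 F [ 0.8  -0.09  2.49] net 4.69
t 18.5 scale xy 0.5 -86.6 z 0.10792 F [0.67 0.83 2.57] net 4.77
```

View pics/c4.png

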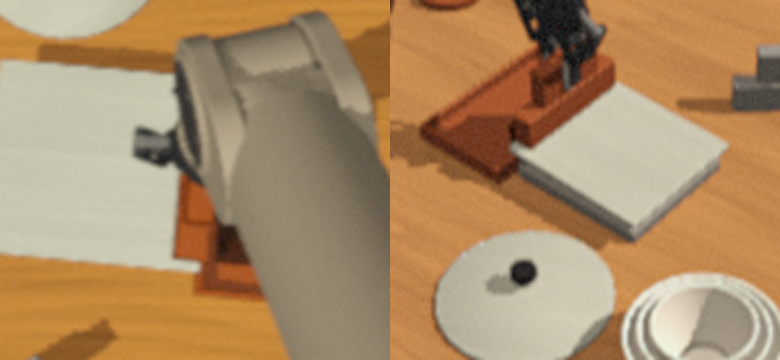

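The plate (left image, ≈90,165) is swept clean, and a dark slab shows in the tray at ≈235,240. I'll go slightly further to make sure the last slab drops.

```bash
python3 -m inch '[[0,0.004,0,0],[0,0.003,0,0],[0,0,0,0]]'>/dev/null; python3 f.py
python3 -m inch '[[0,0.003,0,0],[0,0.002,0,0],[0,0,0,0],[0,0,0,0],[0,0,0,0]]'>/dev/null; python3 f.py
```

```text
t 19.05 scale xy 0.4 -93.7 z 0.10789 F [0.53 0.55 2.95] net 5.15
t 19.7 scale xy 0.4 -98.4 z 0.1079 F [-0.1   1.27  2.5 ] net 4.7
```

```bash
python3 -m inch '[[0,0,-0.005,0],[0,0,-0.02,0],[0,0,-0.03,0],[0,0,-0.015,1.7],[0,-0.03,0,0],[0,-0.04,0,0],[0,-0.04,0,0],[0,-0.04,0,0],[0,-0.04,0,0],[0,-0.04,0,0],[0,0,0,0]]'; python3 -c "
from h import *
go(.4628,.2904,.16,-5.2)
snap('top','pics/t3.png')
a=cv2.imread('pics/t3.png')[120:260,150:400]
cv2.imwrite('pics/c5.png',cv2.resize(a,None,fx=3.2,fy=3.2,interpolation=2))"
```

```text
t: 20.8
eef_pos: [0.5823, 0.1338, 0.1781]
tool_rot: [-0.002, 0.999, -0.042, -0.0]
contact_force: [-0.6, -0.0, -0.7]
gripper_width: 0.265
grasp_force: 98.7
pos [0.5823 0.1338 0.1781] yaw -4.77 shift [-0.1321 -0.146   0.0188] |d| 0.198 turn 0.43 F [-0.58 -0.02 -0.68] t 20.8 tilt [0.0001 0.0046]
```

View pics/c5.png

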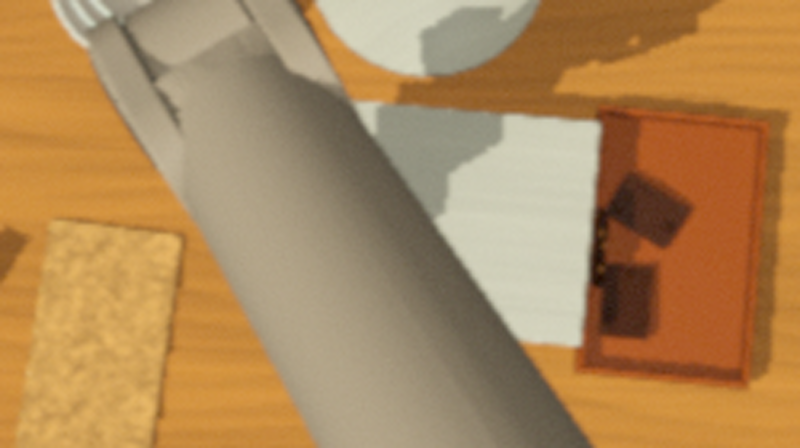

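```bash
python3 -c "
from h import *
snap('scene','pics/s3.png')
a=cv2.imread('pics/t3.png')[145:245,325:400];b=cv2.imread('pics/s3.png')[170:240,180:290]
r=lambda i,w:cv2.resize(i,(w,480),interpolation=2)
cv2.imwrite('pics/c6.png',np.hstack([r(a,360),r(b,440)]))"
```

```text
(no output)
```

View pics/c6.png

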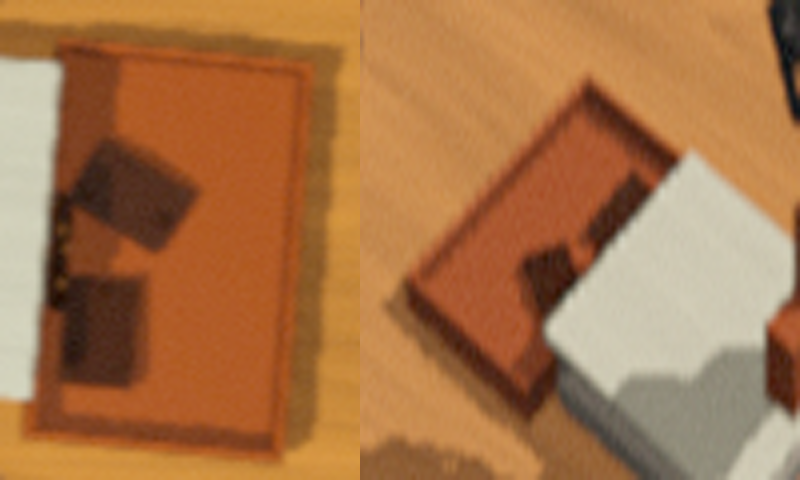

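```bash
python3 - <<'E'
from h import *
for z in (.008,.027,.046):
    w=px2w('pics/t3.png',[(325+a/4.8,145+250/4.8) for a in (46,50,60,71)],z)
    d=w[:,:2]-[.568,-.005];a=np.radians(-3.5); print(z,(d@[-np.sin(a),np.cos(a)]).round(4))
w=px2w('pics/t3.png',[(325+a/4.8,145+b/4.8) for a,b in ((64,60),(37,400))],.046);d=w[:,:2]-[.568,-.005];print((d@[-np.sin(a),np.cos(a)]).round(4))
w=px2w('pics/t3.png',[(325+a/4.8,145+b/4.8) for a,b in ((312,65),(280,455),(302,65),(273,435))],.022);d=w[:,:2]-[.568,-.005];print((d@[-np.sin(a),np.cos(a)]).round(4))
go(.4628,.2904,.16,-5.2)
E
```

```text
0.008 [-0.106  -0.1082 -0.1137 -0.1197]
0.027 [-0.1038 -0.106  -0.1113 -0.1172]
0.046 [-0.1016 -0.1037 -0.109  -0.1148]
[-0.103  -0.1033]
[-0.2409 -0.2386 -0.2355 -0.2341]
pos [0.5827 0.127  0.1774] yaw -5.13 shift [-0.134  -0.152   0.0174] |d| 0.203 turn 0.07 F [-0.06 -0.83 -2.59] t 20.9 tilt [-0.0011 -0.0004]
```

The third slab stands on the tray floor, leaning on the wall (≈60,250): its centre is about 8 mm beyond the plate edge, inside the tray and low. Now I return the scraper.

```bash
python3 -m inch '[[-0.02,-0.022,0,0],[-0.03,-0.034,0,0],[-0.03,-0.034,0,0],[-0.03,-0.034,0,0],[-0.024,-0.028,0.02,0],[0,0,0.03,0],[0,0,0.03,0],[0,0,0.015,0],[0,0,0,0],[0,0,0,0],[0,0,0,0]]'; python3 -c "
from h import *
go(.4628,.2904,.0674,-5.2)"
```

```text
t: 22.0
eef_pos: [0.4649, 0.2898, 0.0843]
tool_rot: [-0.001, 0.999, -0.046, 0.001]
contact_force: [-0.5, -0.3, -1.5]
gripper_width: 0.269
grasp_force: 99.0
pos [0.4649 0.2898 0.0843] yaw -5.29 shift [-0.0022 -0.0003  0.0169] |d| 0.017 turn -0.09 F [-0.54 -0.26 -1.53] t 22.0 tilt [0.0021 0.0012]
```

```bash
python3 -m inch '[[-0.001,0,0.007,0],[0,0,0.005,0],[0,0,0.0025,0],[0,0,0,0],[0,0,0,0]]'>/dev/null; python3 f.py; python3 -m inch '[[0,0,0.001,0],[0,0,0,0],[0,0,0,0]]'>/dev/null; python3 f.py
```

```text
t 22.65 scale xy -123.0 287.8 z 0.06846 F [-0.37 -0.28 -2.38] net -0.18
t 23.1 scale xy -122.9 287.8 z 0.06748 F [ 0.24  0.48 -1.76] net 0.44
```

```bash
python3 -m inch '[[0,0,0.0005,0],[0,0,0,0],[0,0,0,0]]'>/dev/null; python3 f.py; python3 -m inch '[[0,0,0,0],[0,0,0,0],[0,0,0,0],[0,0,0,0],[0,0,0,0],[0,0,0,0],[0,0,0,0]]' 0.0854 20; python3 -m inch '[[0,0,-0.01,0],[0,0,-0.03,0],[0,0,-0.04,0],[0,0,-0.04,0],[0,0,-0.04,0],[-0.03,0.02,-0.03,0],[-0.03,0.03,0,0],[0,0.04,0,0],[0,0.04,0,0],[0,0,0,0],[0,0,0,0]]'; python3 -c "
from h import *
snap('top','pics/t4.png');snap('scene','pics/s4.png')
a=cv2.imread('pics/t4.png')[100:280,140:400];b=cv2.imread('pics/s4.png')[150:310,180:440]
r=lambda i:cv2.resize(i,(560,300),interpolation=2)
cv2.imwrite('pics/c7.png',np.vstack([r(a),r(b)]))"
```

```text
t 23.55 scale xy -122.9 287.9 z 0.06742 F [-1.25 -0.87  5.44] net 7.64
t: 24.25
eef_pos: [0.4628, 0.2897, 0.0669]
tool_rot: [0.0, 0.999, -0.046, 0.0]
contact_force: [-0.6, -0.0, -0.1]
gripper_width: 1.0
grasp_force: 0.0
t: 25.35
eef_pos: [0.3913, 0.1651, 0.2576]
tool_rot: [0.0, 0.999, -0.047, 0.001]
contact_force: [-0.2, 0.4, 0.0]
gripper_width: 1.0
grasp_force: 0.0
```

View pics/c7.png

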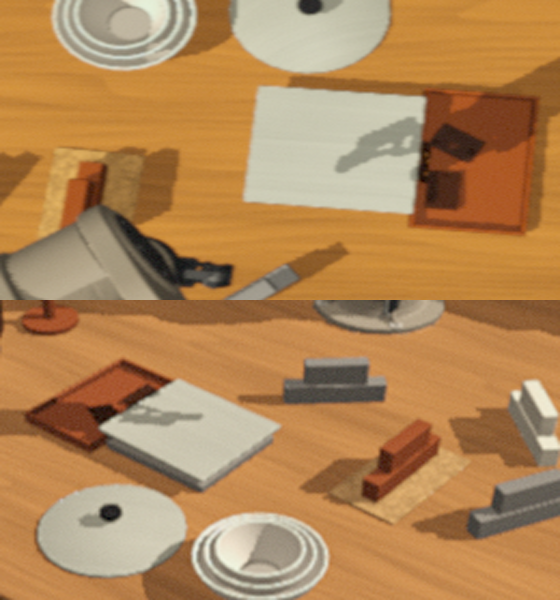

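The scraper stands upright on its mat (lower image ≈400,460). All three slabs are in the tray (≈425,160, 458,142 and 445,190), and the bystanders are undisturbed.

```bash
python3 -c "
from station import bot
print(bot.hand_in())"
```

```text
the job is handed in; nothing more can be done
None
```

I swept all three slabs into the tray with a light bearing force of about 3–7 N, stood the scraper upright on its mat and let go, and handed the job in at about 25 s; one slab leans upright against the tray wall at the plate end, inside the limits by my image estimate, and `hand_in()` gave no verdict.

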